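Put the hole cutters away in order of size

ROBOT

A 6-joint arm with a two-finger parallel gripper is mounted at the origin on the work surface. World frame = base frame: x ahead of the robot, y to its left, z up, the work surface at z = 0. Lengths are in mm, angles in rad, forces in N, time in s.
With the tool pointing down it reaches from about 200 to 875 mm from the base axis. Payload 3.4 kg.
Tool frame: the origin (TCP) lies midway between the tips of the shut fingers; the grasp point (between the pads) lies 19 mm behind it (robot.grip_depth is the distance from the TCP to the grasp point, in mm); z points along the fingers, y is the line along which they close (so a half turn about z gives the same grasp; the last joint's range is limited). The gripper opens to 94 mm and grips with 3 to 60 N. Pads are 16 mm wide; open, the fingers measure 119 mm over their backs; the gripper's body (75 mm by 177 mm) begins 78 mm behind the grasp point.
Start: joints at [1.002, 0.276, 1.505, -0, 1.361, -0.121], TCP at [248.988, 518.335, 205.493] pointing down, gripper open.
Joint ranges: [-2.89, 2.89], [-0.75, 2.08], [0.22, 2.7], [-1.18, 4.32], [0.11, 2.71], [-2.7, 2.7]. Speed limits (rad/s): [2.57, 2.57, 3.14, 3.14, 3.14, 3.14].

INTERFACE

Orientations are given as a unit quaternion [x, y, z, w].
In Python, from cell import robot gives the robot as it stands.
- The arm moves only by the tool play_rows, never from a script. Its argument "rows" is text: rows parted by semicolons, each of 5 numbers parted by spaces: the finger opening in m, from 0 to 0.094, then the shift along the tool's x, y, z in a scale on which 1.0 is 1 m, then the turn about the tool's z in fractions of the full range, 1 being 90 degrees. A call has 1 to 20 rows; each row is the pose to reach, as a shift and turn from the pose commanded when the call began, along the tool's axes at that moment; what a row does not reach only later rows make up. A row lasts 1/10 s, in which the tool goes at most 50 mm and 8.59 degrees, less where a joint would pass 70% of its speed; a pose out of reach is approached as far as the arm can. Shift and turn numbers lie between -1 and 1, and a call with a number outside is refused. A call with a gripper value outside its range is refused whole. The fingers move at their own pace and stop on an object; the grip force is fixed at half the most. Time passes only in rows, so rows that repeat a pose let the fingers close. It gives the time, the measured TCP pose, the force, the opening and the grip force at its end, in the units of the state.
- robot.get_obs(): the state, without advancing time (a new reading comes with each control period).
- robot.snapshot(name): name is "side" or "top" or "wrist"; returns the picture (400x640x3 uint8, red, green, blue); there is no depth.
- robot.camera_info(name): a dict with "fx", "fy", "cx", "cy" (pixels), "xyz" and "rotation" of the camera in the world; the wrist camera has in their place "hand_eye" (4x4, takes a point from camera to tool coordinates, whose origin is the TCP and whose axes are the flange's). Camera axes: x right, y up, looking along -z (the intrinsics and any distortion apply to the point x, -y, -z); pixel columns grow to the right and rows downward; lengths in mm; the calibration is good to about 2 mm. A picture is of the moment at which its call begins: read the wrist's pose just before it. camera_info takes no time and is no camera call.
- robot.job_done(): hands the job in; it is judged then, once.
The state is a dict: "t": time; "joints": joint angles; "qvel": joint speeds; "effort": joint torques, N m; "ee_pos": TCP position; "orientation": TCP orientation; "contact_force": force on the tool from outside, world axes, zero at the start; "ft_torque": the same for the moment, N m; "width": finger opening in mm; "grasp_force": force on a finger pad.
Only numpy, scipy, OpenCV 4.12 (cv2) and the standard library are available. Lean on these libraries where they do the work, as an engineer would, in place of code of your own. Each camera call takes 0.05 s, during which the arm holds its last target. There are 200 camera calls.

TASK

Put the four hole cutters away on the plywood board in order of diameter: the widest on the mark next to the upright steel end stop, then the next narrower on each following mark, the narrowest furthest from the stop. Stand each one upright, shank up, centred on its own round mark, and do not shift the cordless drill.

Things in the scene. Friction and masses are not known exactly. Their poses are not given: they have to be found in the camera images.
- cutter_widest: The widest of four loose steel hole cutters, standing shank up: round cup 66 mm in diameter, 28 mm high; on it a collar, 20 mm diameter, 6 mm high; then a round shank, 11 mm diameter, 34 to 76 mm above the foot, on the cup's axis, to be gripped from above any way round. Origin: centre of the underside, z up the shank. 0.06 to 0.36 kg.
- cutter_second: The second widest of four loose steel hole cutters, standing shank up: round cup 54 mm in diameter, 28 mm high; on it a collar, 20 mm diameter, 6 mm high; then a round shank, 11 mm diameter, 34 to 76 mm above the foot, on the cup's axis, to be gripped from above any way round. Origin: centre of the underside, z up the shank. 0.06 to 0.36 kg.
- cutter_third: The third widest of four loose steel hole cutters, standing shank up: round cup 42 mm in diameter, 28 mm high; on it a collar, 20 mm diameter, 6 mm high; then a round shank, 11 mm diameter, 34 to 76 mm above the foot, on the cup's axis, to be gripped from above any way round. Origin: centre of the underside, z up the shank. 0.06 to 0.36 kg.
- cutter_narrowest: The narrowest of four loose steel hole cutters, standing shank up: round cup 30 mm in diameter, 28 mm high; on it a collar, 20 mm diameter, 6 mm high; then a round shank, 11 mm diameter, 34 to 76 mm above the foot, on the cup's axis, to be gripped from above any way round. Origin: centre of the underside, z up the shank. 0.06 to 0.36 kg.
- mark1: Place 1 of the row: flat dark ring, 36 mm outside, with a centre dot, on the fixed plywood board (80 by 440 mm, top 18 mm above the bench). Marks lie 84 mm apart in a straight line, mark1 to mark4 in order along the frame's -y. Origin: ring's centre on the board's top; x across the board, y along the row, z up.
- mark2: Place 2 of the row: flat dark ring, 36 mm outside, with a centre dot, on the fixed plywood board (80 by 440 mm, top 18 mm above the bench). Marks lie 84 mm apart in a straight line, mark1 to mark4 in order along the frame's -y. Origin: ring's centre on the board's top; x across the board, y along the row, z up.
- mark3: Place 3 of the row: flat dark ring, 36 mm outside, with a centre dot, on the fixed plywood board (80 by 440 mm, top 18 mm above the bench). Marks lie 84 mm apart in a straight line, mark1 to mark4 in order along the frame's -y. Origin: ring's centre on the board's top; x across the board, y along the row, z up.
- mark4: Place 4 of the row: flat dark ring, 36 mm outside, with a centre dot, on the fixed plywood board (80 by 440 mm, top 18 mm above the bench). Marks lie 84 mm apart in a straight line, mark1 to mark4 in order along the frame's -y. Origin: ring's centre on the board's top; x across the board, y along the row, z up.
- end_stop: Upright steel plate, 80 mm across the board, 6 mm thick, 50 mm high, on a 30 mm wide foot, fixed on one end of the board, 74 mm beyond the end mark: beside mark1 or mark4, it varies. The other end has only a wooden cleat 10 mm high. Origin: centre of its underside, on the board's top; y along the row.
- drill: Bystander: teal cordless drill lying loose on its side, left of the row, 75 mm high, 1.6 kg: barrel 62 mm thick through the origin along x, from 55 mm behind it to the chuck's end 120 mm towards -x (a bit 45 mm further); grip and black battery reach 175 mm towards +y. Origin: under the barrel, on the bench.
There are look-alikes about, which are no part of the job. What is shaped like the cutter_third but blue or pink is not meant. Leave any red look-alike of the cutter_narrowest alone.

How it is judged (in metres and radians):
At the end, for the whole second after the job is handed in: Counting from the mark beside the end stop, the cutters stand from widest to narrowest, each within 12 mm of its mark's centre, its foot on the board (within 6 mm in height), upright within 0.12 rad, and at rest (under 0.02 m/s and 0.2 rad/s) (((horizontal distance between end_stop and mark1 below 0.15 m and horizontal distance between cutter_widest and mark1 below 0.012 m and horizontal distance between cutter_second and mark2 below 0.012 m and horizontal distance between cutter_third and mark3 below 0.012 m and horizontal distance between cutter_narrowest and mark4 below 0.012 m) or (horizontal distance between end_stop and mark4 below 0.15 m and horizontal distance between cutter_widest and mark4 below 0.012 m and horizontal distance between cutter_second and mark3 below 0.012 m and horizontal distance between cutter_third and mark2 below 0.012 m and horizontal distance between cutter_narrowest and mark1 below 0.012 m)) and z of cutter_widest in the frame of mark1 between -0.006 and 0.006 m and angle between each of cutter_widest, cutter_second, cutter_third, cutter_narrowest's own z axis and vertical below 0.12 rad and linear speed of each of cutter_widest, cutter_second, cutter_third, cutter_narrowest below 0.02 m/s and angular speed of each of cutter_widest, cutter_second, cutter_third, cutter_narrowest below 0.2 rad/s and z of cutter_second in the frame of mark1 between -0.006 and 0.006 m and z of cutter_third in the frame of mark1 between -0.006 and 0.006 m and z of cutter_narrowest in the frame of mark1 between -0.006 and 0.006 m); the robot touches nothing.
It fails at once if the cordless drill is shifted by more than 30 mm or tipped over (distance of drill from where it was at the start of the episode above 0.03 m or angle between drill's own z axis and vertical above 0.3 rad).
It also fails if it takes over 88 s, if anything falls off the work surface, if the arm or the gripper's body presses on something with over 40 N, if the wrist force passes 120 N, or if a joint passes its speed limit or range.

## Working session

There is one attempt and no reset: what is moved stays moved. The work goes in short steps, Python scripts to look and compute and a tool call to move; the robot and the scene stay as the last step left them, time stands still between calls to the robot, and variables do not carry over. Pictures are saved under pics/ and viewed, at most 14 in all, crops included, and the job is handed in when it is done.

Besides the shell and the picture viewer there is one more tool, called after ">>>" as name(argument=value, ...), one argument or row to a line, values as JSON. play_rows: Moves the arm, as the interface text tells. Its arguments: {"type":"object","properties":{"rows":{"type":"string"}},"required":["rows"]}

```bash
mkdir -p pics
cat > h.py <<'E'
import numpy as np, cv2
from cell import robot
E
python3 - <<'E'
from h import *
for n in("top","side"):
    cv2.imwrite(f"pics/{n}0.png",robot.snapshot(n)[:,:,::-1]); print(robot.camera_info(n))
o=robot.get_obs(); print(o)
cv2.imwrite("pics/wrist0.png",robot.snapshot("wrist")[:,:,::-1]); print(robot.camera_info("wrist"))
E
```

```text
{'fx': 464.3703702055215, 'fy': 464.3703702055215, 'cx': 322.84508296778455, 'cy': 204.2612140042433, 'xyz': array([ 423.64640572,   48.20769183, 1073.42539493]), 'rotation': array([ 0.03269562, -0.03147957, -0.7000735 ,  0.71262692])}
{'fx': 460.6699114135121, 'fy': 460.6699114135121, 'cx': 318.7326149011939, 'cy': 202.0965954392246, 'xyz': array([ 472.42121062, -634.09378116,  807.41322284]), 'rotation': array([ 0.35601601, -0.00965726, -0.01229677,  0.93434904])}
{'t': 0.1, 'joints': array([ 1.00200341e+00,  2.76520667e-01,  1.50597773e+00, -1.83337836e-05,
        1.36073818e+00, -1.20995202e-01]), 'qvel': array([-7.07048330e-04, -1.42461144e-03, -4.72902475e-03,  1.03493660e-03,
       -1.67816894e-05,  2.68456689e-04]), 'effort': array([ 1.53217021e-03, -4.05456233e+01, -2.37780905e+01,  7.04961363e-02,
        2.99327646e-02, -3.34947890e-05]), 'ee_pos': array([248.6944663 , 517.86664779, 204.70906874]), 'orientation': array([ 2.22030893e-01,  9.75039285e-01, -7.76584306e-04, -2.69465465e-04]), 'contact_force': array([-1.1260888 ,  0.09996467,  0.20233408]), 'ft_torque': array([ 0.00781531, -0.02226902,  0.00186914]), 'grasp_force': 0.0, 'width': 93.53876203850973}
{'fx': 309.049391705441, 'fy': 309.049391705441, 'cx': 319.72968506220235, 'cy': 204.58926567809678, 'hand_eye': array([[-9.77211836e-04,  9.72527866e-01,  2.32784438e-01,
         6.70927119e+01],
       [ 9.99999299e-01,  7.94760791e-04,  8.77567835e-04,
        -1.28340608e-01],
       [ 6.68451230e-04,  2.32785132e-01, -9.72527961e-01,
        -1.79937002e+02],
       [ 0.00000000e+00,  0.00000000e+00,  0.00000000e+00,
         1.00000000e+00]])}
```

View pics/top0.png

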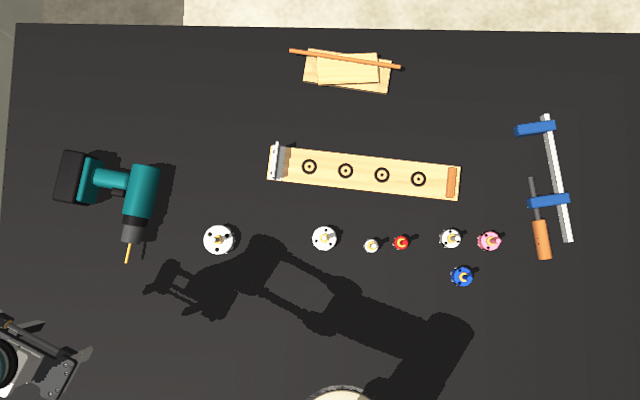

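View pics/side0.png

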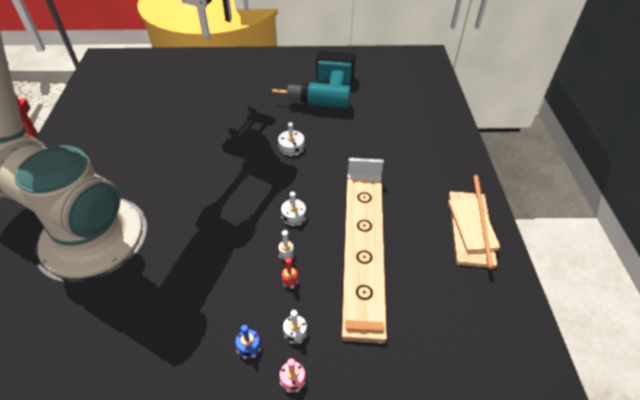

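Top view: widest (218,240), second (323,238), narrowest (371,245) and third, white (450,238). The look-alikes are red (401,242), pink (488,240) and blue (462,276). The stop is at the left (+y) end of the row at (275,160), with marks at (309,167), (346,171), (382,175) and (418,179). The side view agrees, with the stop at (365,168).

Next is a close crop to confirm the choice and read pixels.

Run:
```python
import cv2
a=cv2.imread("pics/top0.png")[140:290,195:515]; cv2.imwrite("pics/topc.png",cv2.resize(a,None,fx=2.5,fy=2.5,interpolation=cv2.INTER_CUBIC))
a=cv2.imread("pics/side0.png")[115:350,230:430]; cv2.imwrite("pics/sidec.png",cv2.resize(a,None,fx=2.5,fy=2.5,interpolation=cv2.INTER_CUBIC))
```

```text
(no output)
```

View pics/topc.png

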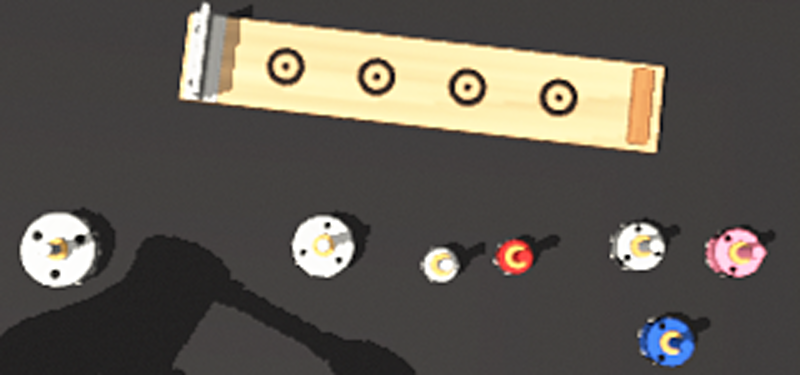

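View pics/sidec.png

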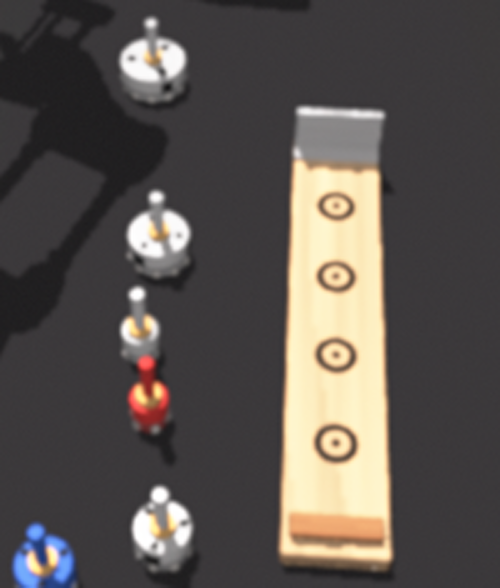

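The crops confirm the choice: four white cutters with shrinking discs. In the top crop the cup tops are at (58,249), (323,246), (440,265) and (640,246), and the marks at (286,66), (376,77), (467,87) and (558,97). I'll triangulate these.

```bash
cat > h.py <<'E'
import numpy as np, cv2
from cell import robot
from scipy.spatial.transform import Rotation as R
def P(n):
    c=robot.camera_info(n); K=np.array([[c['fx'],0,c['cx']],[0,c['fy'],c['cy']],[0,0,1]])
    Rw=R.from_quat(c['rotation']).as_matrix() if np.size(c['rotation'])==4 else c['rotation']
    Rc=np.diag([1,-1,-1])@Rw.T
    return K@np.c_[Rc,-Rc@c['xyz']]
def tri(Ps,uvs):
    A=np.vstack([[u*p[2]-p[0],v*p[2]-p[1]] for p,(u,v) in zip(Ps,uvs)])
    return np.linalg.lstsq(A[:,:3],-A[:,3],rcond=None)[0]
def onz(p,uv,z):
    u,v=uv; A=np.array([u*p[2]-p[0],v*p[2]-p[1]])
    return np.linalg.solve(A[:,:2],-A[:,3]-A[:,2]*z)
E
python3 - <<'E'
from h import *
np.set_printoptions(precision=1,suppress=True)
pt,ps=P("top"),P("side")
T=[(58,249),(323,246),(440,265),(640,246),(286,66),(376,77),(467,87),(558,97)]
S=[(153,62),(159,234),(140,329),(162,528),(336,206),(336,276),(336,355),(336,442)]
N="w s n t m1 m2 m3 m4".split()
for n,a,b in zip(N,T,S):
    a=np.array(a)/2.5+[194.7,139.7]; b=np.array(b)/2.5+[229.7,114.7]
    z=18 if n[0]=='m' else 28
    print(n,tri([pt,ps],[a,b]),onz(pt,a,z),onz(ps,b,z))
E
```

```text
w [435.3 286.7  20.7] [435.6 285.1] [435.1 278.1]
s [442.7  47.1  23.3] [442.5  47.1] [442.9  43.1]
n [427.5 -58.5  23.8] [427.4 -58.1] [427.8 -61.6]
t [ 447.3 -239.    22.7] [ 447.6 -237.5] [ 447.1 -241.7]
m1 [607.2  84.1  16.4] [607.3  84.1] [606.5  82.6]
m2 [598.9   1.1  15.9] [598.5   1.2] [598.6  -0.6]
m3 [591.  -82.8  15.3] [590.7 -82.5] [590.5 -84.7]
m4 [ 583.  -166.3   16.6] [ 582.9 -166. ] [ 582.6 -167.2]
```

Careful with the scale: turns go in shares of 90 degrees. That gives: 64.3 degrees / 90 = 0.7144.

>>> play_rows(
  rows="0.08 -0.045 -0.022 0 0.0889; 0.08 -0.09 -0.043 0 0.1778; 0.08 -0.135 -0.065 0 0.2667; 0.08 -0.18 -0.086 0 0.3556; 0.08 -0.225 -0.108 0 0.4444; 0.08 -0.255 -0.122 0 0.5333; 0.08 -0.269 -0.129 0 0.6222; 0.08 -0.269 -0.129 0 0.7144; 0.08 -0.269 -0.129 0 0.7144; 0.08 -0.269 -0.129 0 0.7144",
)

```text
t: 1.15
ee_pos: [435.3, 285.6, 205.3]
orientation: [0.706, 0.708, -0.0, -0.0]
contact_force: [-0.5, 1.1, 1.0]
width: 79.7
grasp_force: 0.0
```

```bash
cat >> h.py <<'E'
def Pw(o):
    c=robot.camera_info("wrist"); K=np.array([[c['fx'],0,c['cx']],[0,c['fy'],c['cy']],[0,0,1]])
    M=np.eye(4); M[:3,:3]=R.from_quat(o['orientation']).as_matrix(); M[:3,3]=o['ee_pos']
    M=M@c['hand_eye']@np.diag([1,-1,-1,1]); return K@np.linalg.inv(M)[:3]
E
python3 - <<'E'
from h import *
o=robot.get_obs(); im=robot.snapshot("wrist")[:,:,::-1].copy(); np.save("w1.npy",Pw(o))
cv2.imwrite("pics/w1.png",im); print(o['t'],o['ee_pos'],o['orientation'],o['joints'])
p=Pw(o)
for q in [(435,286,28),(435,286,76),(607,84,18)]:
    v=p@[*q,1]; print(q,v[:2]/v[2])
E
```

```text
1.15 [435.33889546 285.56322599 205.27363932] [ 7.05771613e-01  7.08439378e-01 -2.10567175e-04 -1.84300795e-04] [4.46699188e-01 1.94363462e-01 1.61711527e+00 2.12862892e-04
 1.33063399e+00 4.42875712e-01]
(435, 286, 28) [319.66570558 188.72765677]
(435, 286, 76) [319.64123788 197.32159016]
(607, 84, 18) [445.90536735 334.15134965]
```

View pics/w1.png

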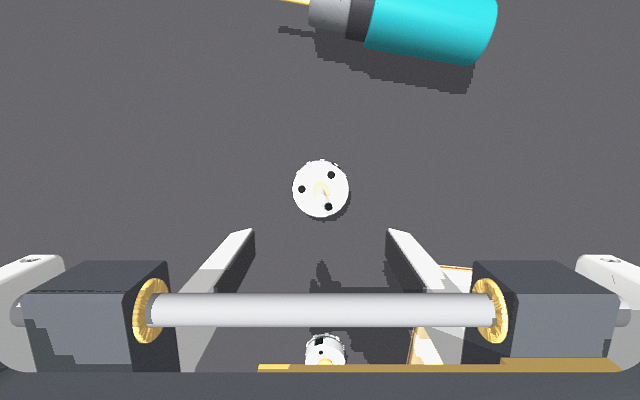

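The wrist view shows the widest cup at (321,188), against a predicted (319.7,188.7), so the two agree to about 1 mm. Grasping it now.

>>> play_rows(
  rows="0.045 0 0.001 0.04 0; 0.045 0 0.001 0.08 0; 0.045 0 0.001 0.12 0; 0.045 0 0.001 0.145 0; 0.045 0 0.001 0.162 0; 0.045 0 0.001 0.162 0; 0.0 0 0.001 0.162 0; 0.0 0 0.001 0.162 0; 0.0 0 0.001 0.162 0; 0.0 0 0.001 0.162 0; 0.0 0 0.001 0.162 0; 0.0 0 0.001 0.162 0",
)

```text
t: 2.4
ee_pos: [436.7, 285.8, 44.2]
orientation: [0.707, 0.707, 0.0, 0.0]
contact_force: [-2.3, -0.6, 5.1]
width: 10.2
grasp_force: 30.0
```

>>> play_rows(
  rows="0 0 0.001 -0.03 0; 0 0 0.001 -0.07 0; 0 -0.02 0.017 -0.09 0; 0 -0.05 0.042 -0.09 0; 0 -0.08 0.068 -0.09 0; 0 -0.11 0.093 -0.09 0; 0 -0.14 0.118 -0.09 0; 0 -0.17 0.143 -0.09 0; 0 -0.19 0.16 -0.09 0; 0 -0.202 0.1705 -0.08 0; 0 -0.202 0.1705 -0.06 0; 0 -0.202 0.1705 -0.04 0; 0 -0.202 0.1705 -0.03 0; 0 -0.202 0.1705 -0.03 0; 0 -0.202 0.1705 -0.03 0",
)

```text
t: 3.9
ee_pos: [607.3, 84.1, 73.5]
orientation: [0.707, 0.708, 0.0, -0.0]
contact_force: [0.2, -0.2, -2.0]
width: 10.0
grasp_force: 30.0
```

Run:
```python
from h import *
o=robot.get_obs(); print(o['t'],o['ee_pos'],o['width'],o['contact_force'])
im=robot.snapshot("wrist")[:,:,::-1]; cv2.imwrite("pics/w2.png",im); np.save("w2.npy",Pw(o))
p=Pw(o)
for q in [(607,84,18+28+12),(599,1,18),(591,-82.8,18)]:
    v=p@[*q,1]; print(q,v[:2]/v[2])
```

```text
3.9 [607.26045998  84.13580678  73.53584082] 10.03246851138236 [ 0.21396302 -0.23083248 -1.9700616 ]
(607, 84, 58) [319.63862687 234.08822598]
(599, 1, 18) [310.2504737  311.18591199]
(591, -82.8, 18) [302.15338917 392.70254618]
```

View pics/w2.png

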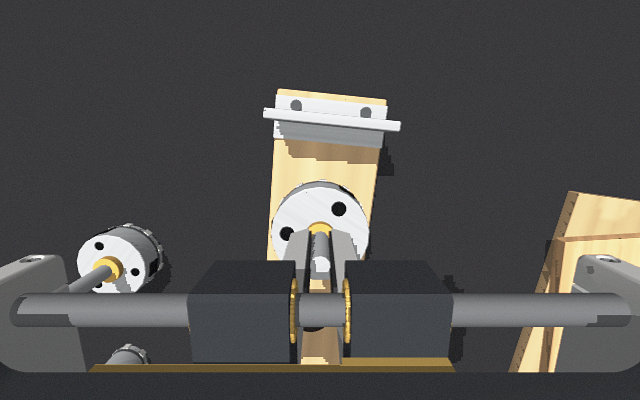

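The wrist view shows the held cutter with its collar at (320,232), near the predicted (319.6,234), centred across the board with the stop behind it. Next I lower, release and go over the second cutter.

>>> play_rows(
  rows="0 0 0 0.006 0; 0 0 0 0.011 0; 0 0 0 0.011 0; 0 0 0 0.011 0; 0.045 0 0 0.011 0; 0.045 0 0 0.011 0; 0.045 0 0 0.011 0; 0.045 0 0 0 0; 0.045 0 0 -0.03 0; 0.045 0 0 -0.06 0; 0.045 -0.008 -0.035 -0.075 0; 0.045 -0.017 -0.075 -0.075 0; 0.045 -0.027 -0.12 -0.075 0; 0.045 -0.035 -0.155 -0.075 0; 0.045 -0.037 -0.1645 -0.075 0; 0.045 -0.037 -0.1645 -0.075 0; 0.045 -0.037 -0.1645 -0.075 0",
)

```text
t: 5.65
ee_pos: [444.9, 46.6, 149.4]
orientation: [0.707, 0.707, 0.001, 0.001]
contact_force: [-0.2, 0.1, 0.3]
width: 45.0
grasp_force: 0.0
```

Run:
```python
from h import *
o=robot.get_obs(); print(o['t'],o['ee_pos'],o['width'],o['contact_force'])
im=robot.snapshot("wrist")[:,:,::-1]; cv2.imwrite("pics/w3.png",im)
cv2.imwrite("pics/top3.png",robot.snapshot("top")[:,:,::-1])
p=Pw(o)
for q in [(442.7,47,28),(442.7,47,76),(607,84,94)]:
    v=p@[*q,1]; print(q,v[:2]/v[2])
```

```text
5.65 [444.9489608   46.6337195  149.37984169] 45.008505576423204 [-0.18481036  0.08688337  0.33796574]
(442.7, 47, 28) [317.22802949 199.0798309 ]
(442.7, 47, 76) [316.99287615 211.29161475]
(607, 84, 94) [531.64636319 170.1543778 ]
```

View pics/w3.png

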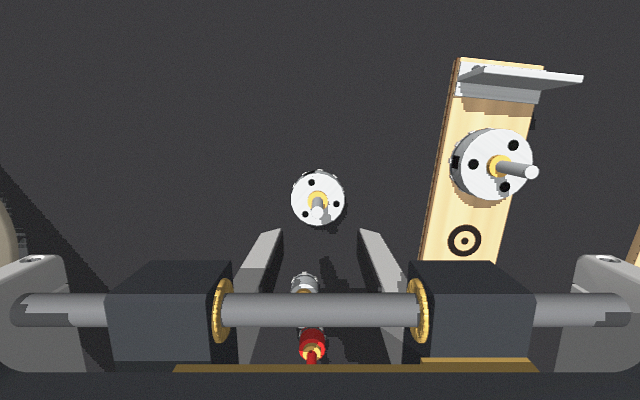

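The second cutter's tip is at (317,208) and its cup at (318,197), about 2 mm further in +y than predicted. The widest stands on mark 1 with its tip at (531,172), as predicted.

>>> play_rows(
  rows="0.045 0.002 0 0.03 0; 0.045 0.002 0 0.07 0; 0.045 0.002 0 0.095 0; 0.045 0.002 0 0.1045 0; 0.045 0.002 0 0.1045 0; 0 0.002 0 0.1045 0; 0 0.002 0 0.1045 0; 0 0.002 0 0.1045 0; 0 0.002 0 0.1045 0; 0 0.002 0 0.1045 0",
)

```text
t: 6.75
ee_pos: [443.1, 48.6, 44.5]
orientation: [0.707, 0.707, 0.0, 0.0]
contact_force: [-0.0, -0.2, 3.8]
width: 10.2
grasp_force: 30.0
```

>>> play_rows(
  rows="0 0 0 -0.03 0; 0 0 0 -0.06 0; 0 -0.006 0.02 -0.07 0; 0 -0.016 0.055 -0.07 0; 0 -0.029 0.095 -0.07 0; 0 -0.04 0.13 -0.07 0; 0 -0.046 0.15 -0.065 0; 0 -0.0477 0.156 -0.05 0; 0 -0.0477 0.156 -0.035 0; 0 -0.0477 0.156 -0.03 0; 0 -0.0477 0.156 -0.03 0; 0 -0.0477 0.156 -0.03 0",
)

```text
t: 7.95
ee_pos: [598.2, 1.3, 74.1]
orientation: [0.707, 0.707, -0.0, -0.0]
contact_force: [-0.5, 0.5, -2.1]
width: 10.1
grasp_force: 30.0
```

>>> play_rows(
  rows="0 0 0 0.006 0; 0 0 0 0.011 0; 0 0 0 0.011 0; 0 0 0 0.011 0; 0.045 0 0 0.011 0; 0.045 0 0 0.011 0; 0.045 0 0 0.011 0; 0.045 0 0 0 0; 0.045 0 0 -0.03 0; 0.045 0 0 -0.06 0; 0.045 -0.025 -0.016 -0.075 0; 0.045 -0.06 -0.038 -0.075 0; 0.045 -0.095 -0.06 -0.075 0; 0.045 -0.13 -0.083 -0.075 0; 0.045 -0.165 -0.105 -0.075 0; 0.045 -0.2 -0.127 -0.075 0; 0.045 -0.23 -0.146 -0.075 0; 0.045 -0.239 -0.1515 -0.075 0; 0.045 -0.239 -0.1515 -0.075 0; 0.045 -0.239 -0.1515 -0.075 0",
)

```text
t: 9.95
ee_pos: [448.2, -237.4, 149.4]
orientation: [0.707, 0.707, 0.001, 0.0]
contact_force: [-0.1, 0.6, -0.2]
width: 44.9
grasp_force: 0.0
```

Run:
```python
from h import *
o=robot.get_obs(); print(o['t'],o['ee_pos'],o['width'],o['contact_force'])
im=robot.snapshot("wrist")[:,:,::-1]; cv2.imwrite("pics/w4.png",im)
p=Pw(o)
for q in [(447.3,-239,28),(447.3,-239,76),(427.5,-58,28),(427.5,-58,76),(583,-166.3,18),(591,-82.8,18)]:
    v=p@[*q,1]; print(q,v[:2]/v[2])
```

```text
9.95 [ 448.1845516  -237.40493719  149.35770301] 44.9130061401539 [-0.10291897  0.58847416 -0.2443047 ]
(447.3, -239, 28) [318.88186641 201.05362946]
(447.3, -239, 76) [318.80925018 213.57045267]
(427.5, -58, 28) [295.73442429  -3.34640994]
(427.5, -58, 76) [290.74024823 -31.773135  ]
(583, -166.3, 18) [457.69712691 126.12773604]
(591, -82.8, 18) [475.88103594  31.91335423]
```

View pics/w4.png

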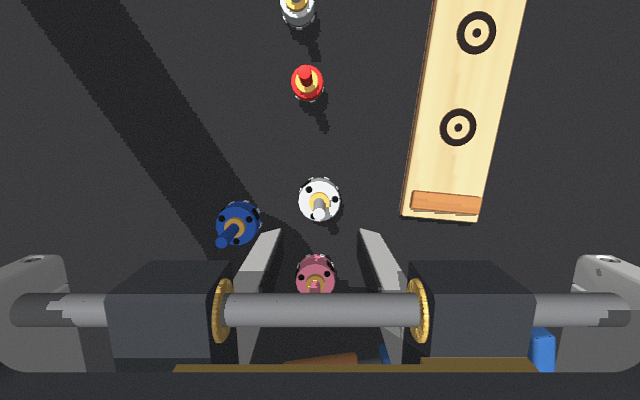

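The wrist view shows the white third cutter with its tip at (320,213) and disc at (319,199), as predicted. Blue (235,225) and pink (316,275) are clear of the fingers. Marks 3 and 4 at (477,33) and (458,127) match the estimates.

>>> play_rows(
  rows="0.045 0 0 0.03 0; 0.045 0 0 0.07 0; 0.045 0 0 0.095 0; 0.045 0 0 0.1045 0; 0.045 0 0 0.1045 0; 0 0 0 0.1045 0; 0 0 0 0.1045 0; 0 0 0 0.1045 0; 0 0 0 0.1045 0; 0 0 0 0.1045 0",
)

```text
t: 11.0
ee_pos: [447.7, -238.4, 45.0]
orientation: [0.707, 0.707, 0.0, 0.0]
contact_force: [-0.3, -0.3, 2.4]
width: 10.3
grasp_force: 30.0
```

>>> play_rows(
  rows="0 0 0 -0.03 0; 0 0 0 -0.06 0; 0 0.02 0.018 -0.07 0; 0 0.048 0.044 -0.07 0; 0 0.078 0.072 -0.07 0; 0 0.108 0.1 -0.07 0; 0 0.135 0.125 -0.07 0; 0 0.15 0.138 -0.065 0; 0 0.1556 0.1433 -0.05 0; 0 0.1556 0.1433 -0.035 0; 0 0.1556 0.1433 -0.03 0; 0 0.1556 0.1433 -0.03 0; 0 0.1556 0.1433 -0.03 0",
)

```text
t: 12.3
ee_pos: [590.4, -83.1, 74.5]
orientation: [0.707, 0.707, -0.0, -0.0]
contact_force: [-0.1, -0.6, -1.5]
width: 10.5
grasp_force: 30.0
```

>>> play_rows(
  rows="0 0 0 0.006 0; 0 0 0 0.011 0; 0 0 0 0.011 0; 0 0 0 0.011 0; 0.045 0 0 0.011 0; 0.045 0 0 0.011 0; 0.045 0 0 0.011 0; 0.045 0 0 0 0; 0.045 0 0 -0.03 0; 0.045 0 0 -0.06 0; 0.045 0.005 -0.035 -0.075 0; 0.045 0.011 -0.075 -0.075 0; 0.045 0.018 -0.12 -0.075 0; 0.045 0.023 -0.155 -0.075 0; 0.045 0.0248 -0.1635 -0.075 0; 0.045 0.0248 -0.1635 -0.075 0; 0.045 0.0248 -0.1635 -0.075 0; 0.045 0.0248 -0.1635 -0.075 0",
)

```text
t: 14.1
ee_pos: [429.2, -58.3, 149.8]
orientation: [0.707, 0.707, 0.001, 0.001]
contact_force: [-0.1, -1.2, 0.0]
width: 45.0
grasp_force: 0.0
```

Run:
```python
from h import *
o=robot.get_obs(); print(o['t'],o['ee_pos'],o['width'],o['contact_force'])
im=robot.snapshot("wrist")[:,:,::-1]; cv2.imwrite("pics/w5.png",im)
p=Pw(o)
for q in [(427.5,-58,28),(427.5,-58,76),(599,1,94),(591,-82.8,94)]:
    v=p@[*q,1]; print(q,v[:2]/v[2])
```

```text
14.1 [429.21958642 -58.2587953  149.80566637] 44.99368417439246 [-0.05472404 -1.21991107  0.04911007]
(427.5, -58, 28) [317.96445451 199.02625486]
(427.5, -58, 76) [317.76602218 211.23850849]
(599, 1, 94) [546.64885981 140.93669345]
(591, -82.8, 94) [519.13918034 246.28144843]
```

View pics/w5.png

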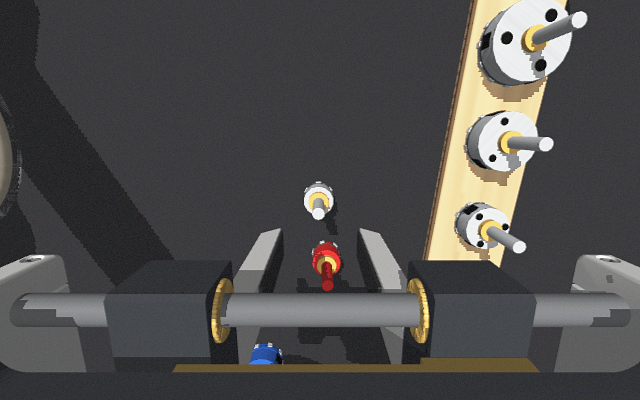

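The narrowest cutter is at (318,199) with its tip at (318,212), as predicted, and the red look-alike is apart at (327,258). Placed cutters two and three have their tips at (546,144) and (519,247), where they should be.

>>> play_rows(
  rows="0.045 0 0 0.03 0; 0.045 0 0 0.07 0; 0.045 0 0 0.095 0; 0.045 0 0 0.1045 0; 0.045 0 0 0.1045 0; 0 0 0 0.1045 0; 0 0 0 0.1045 0; 0 0 0 0.1045 0; 0 0 0 0.1045 0; 0 0 0 0.1045 0",
)

```text
t: 15.15
ee_pos: [427.6, -57.8, 45.5]
orientation: [0.707, 0.707, 0.0, 0.001]
contact_force: [0.1, 0.4, 2.5]
width: 10.2
grasp_force: 30.0
```

>>> play_rows(
  rows="0 0 0 -0.03 0; 0 0 0 -0.07 0; 0 -0.015 0.018 -0.09 0; 0 -0.035 0.044 -0.09 0; 0 -0.058 0.074 -0.09 0; 0 -0.08 0.108 -0.09 0; 0 -0.098 0.135 -0.085 0; 0 -0.106 0.15 -0.07 0; 0 -0.1085 0.1555 -0.05 0; 0 -0.1085 0.1555 -0.035 0; 0 -0.1085 0.1555 -0.03 0; 0 -0.1085 0.1555 -0.03 0; 0 -0.1085 0.1555 -0.03 0",
)

```text
t: 16.45
ee_pos: [583.0, -166.1, 75.6]
orientation: [0.707, 0.707, 0.0, 0.0]
contact_force: [-0.3, -0.1, -0.7]
width: 10.4
grasp_force: 30.0
```

>>> play_rows(
  rows="0 0 0 0.006 0; 0 0 0 0.0115 0; 0 0 0 0.0115 0; 0 0 0 0.0115 0; 0.045 0 0 0.0115 0; 0.045 0 0 0.0115 0; 0.045 0 0 0.0115 0; 0.045 0 0 0 0; 0.045 0 0 -0.03 0; 0.045 0 0 -0.06 0; 0.045 0 -0.03 -0.09 0; 0.045 0 -0.07 -0.11 0; 0.045 0 -0.11 -0.12 0; 0.045 0 -0.16 -0.12 0; 0.045 0 -0.2 -0.12 0; 0.045 0 -0.22 -0.12 0; 0.045 0 -0.22 -0.12 0; 0.045 0 -0.22 -0.12 0",
)

```text
t: 18.25
ee_pos: [363.7, -166.8, 196.0]
orientation: [0.707, 0.707, 0.001, 0.001]
contact_force: [0.1, -0.9, -0.3]
width: 44.7
grasp_force: 0.0
```

Run:
```python
from h import *
o=robot.get_obs(); print(o['t'],o['ee_pos'],o['width'])
t=robot.snapshot("top")[:,:,::-1]; s=robot.snapshot("side")[:,:,::-1]
cv2.imwrite("pics/e1.png",cv2.resize(np.hstack([t[130:290,195:475],s[110:350,280:440][40:200]]),None,fx=1.8,fy=1.8,interpolation=cv2.INTER_CUBIC))
cv2.imwrite("pics/topE.png",t); cv2.imwrite("pics/sideE.png",s)
a=s[120:350,320:420]; b=t[140:215,260:470]
c=np.zeros((500,800,3),np.uint8)
b=cv2.resize(b,None,fx=2.6,fy=2.6,interpolation=cv2.INTER_CUBIC); a=cv2.resize(a,None,fx=2.1,fy=2.1,interpolation=cv2.INTER_CUBIC)
c[:b.shape[0],:b.shape[1]]=b; c[:a.shape[0],570:570+a.shape[1]]=a; cv2.imwrite("pics/end.png",c)
for n,q in (("top",(607,84)),("top",(599,1)),("top",(591,-82.8)),("top",(583,-166.3)),("side",(607,84)),("side",(599,1)),("side",(591,-82.8)),("side",(583,-166.3))):
    v=P(n)@[*q,46,1]; w=P(n)@[*q,94,1]; f=(lambda v:((v[:2]/v[2]-[260,140])*2.6 if n=="top" else (v[:2]/v[2]-[320,120])*2.1+[570,0]).round())
    print(n,f(v),f(w))
```

```text
18.25 [ 363.67066552 -166.75044714  196.01846511] 44.74077593322307
top [127.  63.] [125.  52.]
top [223.  73.] [226.  64.]
top [320.  84.] [328.  75.]
top [417.  95.] [430.  86.]
side [665. 144.] [669. 112.]
side [665. 202.] [669. 171.]
side [665. 269.] [670. 238.]
side [665. 343.] [670. 314.]
```

View pics/end.png

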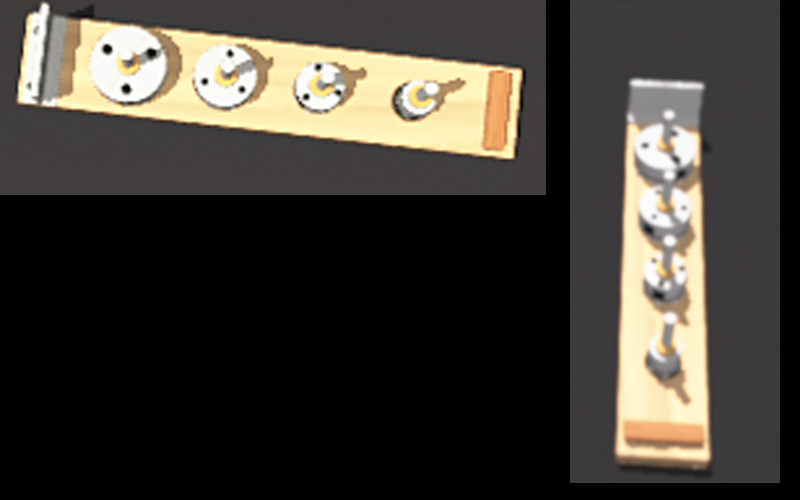

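The final crop shows all four upright, widest to narrowest from the stop. In the top view the discs at (128,64), (226,76), (321,86) and (418,97) are within about 1 px of their predictions. Handing in.

```bash
python3 -c "
from cell import robot
print(robot.job_done())"
```

```text
the job is handed in; nothing more can be done
None
```

I put the four cutters upright on their marks, widest next to the stop (mark 1) through to narrowest on mark 4, kept clear of the drill, and handed the job in at about 18 s; the final pictures put each within a few mm of its mark's centre, but the hand-in returned no verdict.

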